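Clear the off-size eggs from the candling flat

ROBOT

A 6-joint arm with a two-finger parallel gripper is mounted at the origin on the work surface. World frame = base frame: x ahead of the robot, y to its left, z up, the work surface at z = 0. Lengths are in m, angles in rad, forces in N, time in s.
With the tool pointing down it reaches from about 0.25 to 0.725 m from the base axis. Payload 4 kg.
Tool frame: the origin (TCP) lies on the centre line of the jaws, within the pads' length; the fingertips stand 11 mm ahead of it and the grasp point (between the pads) lies 8 mm behind it; z points along the fingers, y is the line along which they close (so a half turn about z gives the same grasp; the last joint's range is limited). The gripper opens to 85 mm and grips with 20 to 120 N. Pads are 22 mm wide; open, the fingers measure 114 mm over their backs; the gripper's body (76 mm by 85 mm) begins 54 mm behind the grasp point. The pads swing forward as they close: fully open they stand 13 mm farther back than shut.
Start: joints at [1.221, 0.241, 0.005, 1.335, 0, 1.571], TCP at [0.171, 0.47, 0.242] pointing down, gripper open.
Joint ranges: [-2.72, 2.72], [-1.05, 1.87], [-1.09, 1.28], [-1.99, 2.15], [-1.42, 1.44], [-3.14, 3.14]. Speed limits (rad/s): [2.79, 2.79, 3.14, 3.14, 3.14, 3.14].

INTERFACE

Orientations are given as [roll, pitch, yaw] about the fixed x, y, z axes, in that order (R = Rz(yaw) Ry(pitch) Rx(roll)).
In Python, from workcell import ctrl gives the robot as it stands.
- The arm moves only by the tool drive_tool, never from a script. Its argument "targets" is a list of rows, each an object of numbers: "dx", "dy", "dz": the shift along the tool's x, y, z in cm; "twist": the turn about the tool's z in degrees; "grip": the finger opening in cm, from 0 to 8.54. A call has 1 to 5 rows; each row shifts and turns the commanded pose from where the row before left it, along the tool's axes as they then stand; what a row does not reach is not made up. A row lasts 1/8 s, in which the tool goes at most 62.5 mm and 10.7 degrees, less where a joint would pass 70% of its speed; a pose out of reach is approached as far as the arm can. A call with a gripper value outside its range is refused whole. The fingers move at their own pace and stop on an object; "newtons" is the grip in N (left out, the last holds). Time passes only in rows, so rows that do not move let the fingers close. It gives the time, the measured TCP pose, the force, the opening and the grip force at its end, in the units of the state.
- ctrl.sense(): the state, without advancing time (a new reading comes with each control period).
- ctrl.get_image(name): name is "scene" or "top"; returns (picture, depth): 420x560x3 uint8, red, green, blue; 420x560 float32, m along the optical axis (not along the pixel's ray), 0 where there is no reading.
- ctrl.camera_info(name): a dict with "vertical_fov" (degrees; the focal length in pixels is half the picture's height over the tangent of half this angle, whatever the lens; pixels are square), "cx", "cy" (the principal point, pixels), "k1" (the pictures are not rectified: a ray, as slopes to the right and down, at radius r is drawn at 1 + k1 r^2 times it, then the intrinsics apply), "R" (3x3) and "t" (3): a world point X has camera coordinates R X + t. Camera axes: x right, y down, z forward; pixel columns grow to the right and rows downward; lengths in m; the calibration is good to about 2 mm. A picture is of the moment at which its call begins. camera_info takes no time and is no camera call.
- ctrl.job_done(): hands the job in; it is judged then, once.
The state is a dict: "time_s": time; "qpos": joint angles; "joint_vel": joint speeds; "joint_torque": joint torques, N m; "tool_pos": TCP position; "ee_rot": TCP orientation; "contact_force": force on the tool from outside, world axes, zero at the start; "torque": the same for the moment, N m; "opening": finger opening in m; "grip_force": force on a finger pad.
Only numpy, scipy, OpenCV 4.12 (cv2) and the standard library are available. Lean on these libraries where they do the work, as an engineer would, in place of code of your own. Each camera call takes 0.05 s, during which the arm holds its last target. There are 200 camera calls.

TASK

The hen's egg on the candling lamp has passed, so put it back into any free pocket of the white egg flat. The two oversized eggs would be crushed when flats are stacked: stand one in each egg cup; the one undersized egg goes on the lamp's rubber collar to be candled next. Stand every egg small end down and set it down gently without dropping it, and leave the two ordinary eggs in the flat where they are.

Things in the scene. Friction and masses are not known exactly. Their poses are not given: they have to be found in the camera images.
- passed (a point): Ordinary hen's egg, 44 mm across, 57 mm tall, about 60 g, pale brown. Stands on its small end; this point is its centre, half-way up, z up; widest 4 mm above it. This is the one that starts on the lamp, centre 99.0 mm above the table; seated in a pocket of the flat its centre is 35.2 mm above the table.
- big_a (a point): Oversized egg, clearly the biggest kind: 52 mm across, 72 mm tall, about 105 g, pale brown. Stands on its small end; this point is its centre, half-way up, z up; widest 5 mm above it. It starts in a pocket of the flat, centre 43.4 mm above the table. Seated in an egg cup its centre is 67.0 mm above the table. There are two, alike.
- big_b (a point): Oversized egg, clearly the biggest kind: 52 mm across, 72 mm tall, about 105 g, pale brown. Stands on its small end; this point is its centre, half-way up, z up; widest 5 mm above it. It starts in a pocket of the flat, centre 43.4 mm above the table. Seated in an egg cup its centre is 67.0 mm above the table. There are two, alike.
- small (a point): Undersized egg, the only one of the smallest kind: 36 mm across, 48 mm tall, about 36 g, pale brown. Stands on its small end; this point is its centre, half-way up, z up; widest 3 mm above it. It starts in a pocket of the flat, centre 26.5 mm above the table, so only its upper 34 mm stand clear of the flat. Seated on the lamp's collar its centre is 90.5 mm above the table (10.5 mm above the collar's top).
- std_a (a point): Ordinary hen's egg, 44 mm across, 57 mm tall, about 60 g, pale brown. Stands on its small end; this point is its centre, half-way up, z up; widest 4 mm above it. It stands in a pocket of the flat (centre 35.2 mm above the table) and stays there. There are two such.
- std_b (a point): Ordinary hen's egg, 44 mm across, 57 mm tall, about 60 g, pale brown. Stands on its small end; this point is its centre, half-way up, z up; widest 4 mm above it. It stands in a pocket of the flat (centre 35.2 mm above the table) and stays there. There are two such.
- cup_a: One of two alike pale brown ceramic egg cups, loose (85 g), 46 mm tall; origin at the centre of its foot on the table, z up. Round mouth 41 mm across inside, 48 outside; bowl 23 mm deep. Either takes either oversized egg.
- cup_b: One of two alike pale brown ceramic egg cups, loose (85 g), 46 mm tall; origin at the centre of its foot on the table, z up. Round mouth 41 mm across inside, 48 outside; bowl 23 mm deep. Either takes either oversized egg.
- lamp_seat (a point): Centre of the top edge, 80 mm above the table, of the black rubber collar (35 mm across outside, 30 inside, 16 mm high) in which one egg stands on top of the squat black steel candling lamp. The lamp is fixed, 120 mm across (136 at the foot), its top face 64 mm above the table; a low box with a red push button (not needed) at its -x side.
- flat: White plastic egg flat, fixed, 216 x 166 x 16 mm, origin at the centre of its underside, x along the long side. 4 x 3 round pockets, 30 mm wide, at x = -75, -25, 25, 75, y = -50, 0, 50 mm; eggs stand on the hole edges, 16 mm above the table. Low posts (6 mm) between every four pockets. Its five eggs are neighbours only diagonally: fingers closing along its x or y have room.
Not all that is in view belongs to the job. Leave any turquoise or yellow look-alike of the part that bears big_a alone.

How it is judged:
At the end, for the whole second after the job is handed in: One oversized egg in each upright cup (within 12 mm of its axis), the undersized on the lamp's collar (10 mm), the lamp's egg in a pocket of the flat, seated to 6 mm (flat 4 high); the ordinary two within 10 mm of their start; no egg leaning over 0.5 rad (small and lamp's 0.8), at rest (((horizontal distance between big_a and cup_a below 0.012 m and z of big_a in the frame of cup_a between 0.061 and 0.073 m and horizontal distance between big_b and cup_b below 0.012 m and z of big_b in the frame of cup_b between 0.061 and 0.073 m) or (horizontal distance between big_a and cup_b below 0.012 m and z of big_a in the frame of cup_b between 0.061 and 0.073 m and horizontal distance between big_b and cup_a below 0.012 m and z of big_b in the frame of cup_a between 0.061 and 0.073 m)) and angle between each of cup_a, cup_b's own z axis and vertical below 0.15 rad and horizontal distance between small and lamp_seat below 0.01 m and z of small in the frame of lamp_seat between 0.0045 and 0.0165 m and x of passed in the frame of flat between -0.085 and 0.085 m and y of passed in the frame of flat between -0.06 and 0.06 m and z of passed in the frame of flat between 0.0292 and 0.0392 m and angle between each of egg_big_a, egg_big_b, egg_std_a, egg_std_b's own z axis and vertical below 0.5 rad and linear speed of each of egg_big_a, egg_big_b, egg_small, egg_passed, egg_std_a, egg_std_b below 0.02 m/s and angle between each of egg_small, egg_passed's own z axis and vertical below 0.8 rad and distance of each of std_a, std_b from where it was at the start of the episode below 0.01 m); the robot touches nothing.
It fails at once if an ordinary egg standing in the flat is shifted by more than 15 mm or knocked over (distance of any of std_a, std_b from where it was at the start of the episode above 0.015 m or angle between any of egg_std_a, egg_std_b's own z axis and vertical above 0.6 rad).
It fails at once if an egg falls over or is laid on its side (angle between any of egg_big_a, egg_big_b, egg_small, egg_passed's own z axis and vertical above 1.2 rad).
It fails at once if an egg is pressed hard into a cup, the lamp or the flat (more than 90 N) (contact force between any of egg_big_a, egg_big_b and cup_a above 90 N or contact force between any of egg_big_a, egg_big_b and cup_b above 90 N or contact force between egg_small and lamp above 90 N or contact force between egg_passed and flat above 90 N).
It fails at once if an egg is dropped (moves faster than 0.5 m/s out of the fingers, a fall of 13 mm) ((linear speed of egg_big_a above 0.5 m/s and contact force between the fingers and egg_big_a below 0.2 N) or (linear speed of egg_big_b above 0.5 m/s and contact force between the fingers and egg_big_b below 0.2 N) or (linear speed of egg_small above 0.5 m/s and contact force between the fingers and egg_small below 0.2 N) or (linear speed of egg_passed above 0.5 m/s and contact force between the fingers and egg_passed below 0.2 N)).
It also fails if it takes over 106 s, if anything falls off the work surface, if the arm or the gripper's body presses on something with over 40 N, if the wrist force passes 120 N, or if a joint passes its speed limit or range.

## Working session

There is one attempt and no reset: what is moved stays moved. The work goes in short steps, Python scripts to look and compute and a tool call to move; the robot and the scene stay as the last step left them, time stands still between calls to the robot, and variables do not carry over. Pictures are saved under pics/ and viewed, at most 14 in all, crops included, and the job is handed in when it is done.

Besides the shell and the picture viewer there is one more tool, called after "Emit:" as name(argument=value, ...), one argument or row to a line, values as JSON. drive_tool: Moves the arm, as the interface text tells. Its arguments: {"type":"object","properties":{"targets":{"type":"array"},"newtons":{"type":"number"}},"required":["targets"]}

```bash
ls; mkdir -p pics; cat > h.py <<'E'
import numpy as np, cv2
from workcell import ctrl
def cam(n):
    i=ctrl.camera_info(n); f=210/np.tan(np.radians(i["vertical_fov"])/2)
    return i,f
def pts(n,depth):
    i,f=cam(n); v,u=np.mgrid[0:420,0:560].astype(float)
    x=(u-i["cx"])/f; y=(v-i["cy"])/f; a,b=x.copy(),y.copy()
    for _ in range(8):
        s=1+i["k1"]*(a*a+b*b); a,b=x/s,y/s
    P=np.stack([a*depth,b*depth,depth],-1)-np.array(i["t"])
    return P@np.array(i["R"])
E
python3 - <<'E'
from h import *
s=ctrl.sense();print(s["tool_pos"],s["ee_rot"],s["opening"],s["time_s"])
for n in("top","scene"):
    im,d=ctrl.get_image(n); cv2.imwrite(f"pics/{n}0.png",im[...,::-1]); np.savez(f"{n}0.npz",im=im,d=d)
    i,f=cam(n);print(n,f,i["cx"],i["cy"],i["k1"],-np.array(i["R"]).T@np.array(i["t"]))
E
```

```text
pics
[0.17114812 0.46917583 0.24139393] [-3.13950757e+00 -2.75401095e-05  2.79178133e+00] 0.0858017733942121 0.0
top 530.9624639446318 269.1791392683612 212.60034579131593 -0.10531434633140187 [ 0.47649005 -0.0152542   1.21211285]
scene 475.6399118956378 283.71984746262143 207.15445969186715 -0.13633945884652113 [ 0.89077707 -0.5637438   0.75692736]
```

View pics/top0.png

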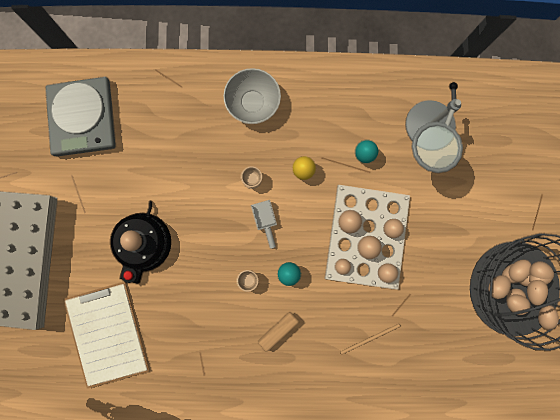

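View pics/scene0.png

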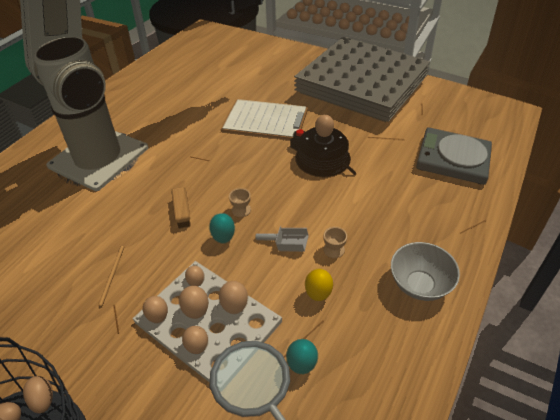

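```bash
python3 - <<'E'
from h import *
D=np.load("top0.npz");d=D["d"];im=D["im"];P=pts("top",d)
h=P[...,2].copy();h[d==0]=0
print(np.median(h))
for lo in(0.03,0.05,0.07,0.1):
    n,l,st,c=cv2.connectedComponentsWithStats(((h>lo)&(h<0.2)).astype(np.uint8))
    print(lo)
    for k in range(1,n):
        if st[k,4]<30: continue
        m=l==k;q=P[m]; top=q[:,2].max()
        a=q[q[:,2]>top-0.006]
        print(c[k].round(),st[k,2:],"top",top.round(4),"xy",a[:,:2].mean(0).round(4),"mid",((q[:,:2].min(0)+q[:,:2].max(0))/2).round(4),np.ptp(q[:,:2],0).round(3),np.median(im[m],0))
E
```

```text
0.00041839013230037404
0.03
[252.  90.] [ 57  55 866] top 0.0567 xy [0.8537 0.0193] mid [0.8458 0.0206] [0.129 0.127] [123. 121. 110.]
[ 78. 115.] [  68   78 3951] top 0.0475 xy [0.8136 0.4224] mid [0.7976 0.4195] [0.184 0.167] [145. 152. 128.]
[439. 140.] [  52   92 2480] top 0.1926 xy [ 0.8    -0.3978] mid [ 0.7529 -0.3579] [0.194 0.104] [162. 161. 143.]
[366. 151.] [ 23  23 426] top 0.0755 xy [ 0.7249 -0.2389] mid [ 0.724  -0.2373] [0.049 0.049] [ 31.  117.  105.5]
[304. 168.] [ 23  24 432] top 0.0747 xy [ 0.6832 -0.0986] mid [ 0.6831 -0.0993] [0.05 0.05] [177.  145.5  42. ]
[251. 175.] [ 22  21 161] top 0.0537 xy [0.6623 0.0219] mid [0.6613 0.0172] [0.046 0.047] [161. 133. 100.]
[ 24. 257.] [  56  138 6541] top 0.0914 xy [0.4649 0.5117] mid [0.4627 0.5167] [0.298 0.117] [155. 147. 128.]
[350. 221.] [ 23  23 416] top 0.0837 xy [ 0.5647 -0.2007] mid [ 0.5648 -0.201 ] [0.048 0.048] [171. 135. 100.]
[136. 244.] [  56   69 2594] top 0.1327 xy [0.512  0.2655] mid [0.4957 0.2656] [0.15  0.119] [33. 32. 31.]
[393. 228.] [ 21  19 320] top 0.0695 xy [ 0.5531 -0.2991] mid [ 0.5522 -0.3001] 
[... 2899 characters left out ...]
037 0.039] [188. 148. 110.]
[290. 274.] [11 11 59] top 0.0762 xy [ 0.4473 -0.0703] mid [ 0.4475 -0.0709] [0.021 0.022] [ 37. 137. 125.]
[551. 317.] [ 16  22 236] top 0.0832 xy [ 0.3613 -0.6485] mid [ 0.3593 -0.65  ] [0.047 0.037] [187.  147.  109.5]
0.1
[439. 140.] [  52   92 2434] top 0.1926 xy [ 0.8    -0.3978] mid [ 0.7529 -0.3579] [0.194 0.104] [163. 162. 143.]
[131. 240.] [ 22  21 362] top 0.1327 xy [0.512  0.2655] mid [0.5113 0.2649] [0.042 0.044] [155.5 122.5  91.5]
[511. 290.] [  77  118 1212] top 0.1994 xy [ 0.3819 -0.506 ] mid [ 0.4203 -0.5651] [0.243 0.179] [70.5 68.  65. ]
[540. 282.] [ 27  43 773] top 0.1262 xy [ 0.4239 -0.6014] mid [ 0.4364 -0.6089] [0.09 0.06] [180. 141. 105.]
```

The top view shows the lamp with its egg at about (131,241), the cups at (252,178) and (247,281), and the flat with five eggs around (368,240). The measured heights fit the sizes given: the two biggest eggs are at (350,221) and (369,247), and the small one is at (342,266). The flat's long side lies at about -7° from world x. The scene view agrees, and the magnifier and basket are out of the way. I'll turn the tool to yaw ≈ 82.8° so the fingers close along the flat's x, then go to the first big egg.

Emit:
drive_tool(
  targets=[
    {"twist":10},
    {"twist":10},
    {"twist":10},
    {"twist":10},
    {"twist":10},
  ],
)

```text
invalid input at $.targets[0]: expected keys dx, dy, dz, twist, grip
```

Emit:
drive_tool(
  targets=[
    {"twist":10},
    {"twist":10},
    {"twist":7.2,"grip":7},
    {},
    {},
  ],
)

```text
invalid input at $.targets[0]: expected keys dx, dy, dz, twist, grip
```

```bash
cat > plan.py <<'E'
import sys
from h import *
def plan(x,y,z,yaw=82.8):
    s=ctrl.sense();p=np.array(s["tool_pos"]);r=np.array(s["ee_rot"])
    d=(np.array([x,y,z])-p)*100; w=r[2]; c,n=np.cos(w),np.sin(w)
    print("t",s["time_s"],"pos",p.round(4),"rpy",np.degrees(r).round(1),"q6",round(s["qpos"][5],2),"F",np.round(s["contact_force"],1),"open",round(s["opening"],4),"gf",round(s["grip_force"],1))
    print("dx %.2f dy %.2f dz %.2f twist %.1f norm %.1f"%(c*d[0]+n*d[1],n*d[0]-c*d[1],-d[2],np.degrees(w)-yaw,np.linalg.norm(d)))
if __name__=="__main__": plan(*map(float,sys.argv[1:]))
E
python3 plan.py 0.565 -0.2015 0.15
```

```text
t 0.1 pos [0.1712 0.4692 0.2415] rpy [-179.9    0.   160. ] q6 1.57 F [-0.5  0.2  0. ] open 0.0852 gf 0.0
dx -59.98 dy -49.51 dz 9.15 twist 77.2 norm 78.3
```

Emit:
drive_tool(
  targets=[
    {"dx":0,"dy":0,"dz":0,"twist":10,"grip":7},
    {"dx":0,"dy":0,"dz":0,"twist":10,"grip":7},
    {"dx":0,"dy":0,"dz":0,"twist":10,"grip":7},
    {"dx":0,"dy":0,"dz":0,"twist":10,"grip":7},
    {"dx":0,"dy":0,"dz":0,"twist":10,"grip":7},
  ],
  newtons=25,
)

```text
time_s: 0.72
tool_pos: [0.1712, 0.4694, 0.2418]
ee_rot: [-3.141, 0.001, 1.913]
contact_force: [0.1, -0.3, 1.7]
opening: 0.0698
grip_force: 0.0
```

Emit:
drive_tool(
  targets=[
    {"dx":0,"dy":0,"dz":0,"twist":10,"grip":7},
    {"dx":0,"dy":0,"dz":0,"twist":10,"grip":7},
    {"dx":0,"dy":0,"dz":0,"twist":7.2,"grip":7},
    {"dx":0,"dy":0,"dz":0,"twist":0,"grip":7},
    {"dx":0,"dy":0,"dz":0,"twist":0,"grip":7},
  ],
)

```text
time_s: 1.35
tool_pos: [0.1713, 0.4695, 0.242]
ee_rot: [-3.141, 0.001, 1.446]
contact_force: [-0.3, -0.3, -0.0]
opening: 0.0701
grip_force: 0.0
```

```bash
python3 plan.py 0.565 -0.2015 0.15
```

```text
t 1.35 pos [0.1713 0.4695 0.242 ] rpy [-180.     0.    82.9] q6 2.92 F [-0.3 -0.3 -0. ] open 0.0701 gf 0.0
dx -61.69 dy 47.40 dz 9.20 twist 0.1 norm 78.3
```

Emit:
drive_tool(
  targets=[
    {"dx":-4.4,"dy":3.4,"dz":0,"twist":0,"grip":7},
    {"dx":-4.4,"dy":3.4,"dz":0,"twist":0,"grip":7},
    {"dx":-4.4,"dy":3.4,"dz":0,"twist":0,"grip":7},
    {"dx":-4.4,"dy":3.4,"dz":0,"twist":0,"grip":7},
    {"dx":-4.4,"dy":3.4,"dz":0,"twist":0,"grip":7},
  ],
)

```text
time_s: 1.98
tool_pos: [0.3129, 0.2285, 0.2425]
ee_rot: [3.141, -0.001, 1.446]
contact_force: [0.3, 0.4, -0.0]
opening: 0.0695
grip_force: 0.0
```

Emit:
drive_tool(
  targets=[
    {"dx":-4.4,"dy":3.4,"dz":0,"twist":0,"grip":7},
    {"dx":-4.4,"dy":3.4,"dz":0,"twist":0,"grip":7},
    {"dx":-4.4,"dy":3.4,"dz":0,"twist":0,"grip":7},
    {"dx":-4.4,"dy":3.4,"dz":0,"twist":0,"grip":7},
    {"dx":-4.4,"dy":3.4,"dz":0,"twist":0,"grip":7},
  ],
)

```text
time_s: 2.6
tool_pos: [0.4539, -0.0114, 0.2425]
ee_rot: [3.141, -0.0, 1.446]
contact_force: [1.2, 0.8, -0.0]
opening: 0.0699
grip_force: 0.0
```

Emit:
drive_tool(
  targets=[
    {"dx":-4.4,"dy":3.4,"dz":1,"twist":0,"grip":7},
    {"dx":-4.4,"dy":3.4,"dz":2,"twist":0,"grip":7},
    {"dx":-4.4,"dy":3.4,"dz":2,"twist":0,"grip":7},
    {"dx":-4,"dy":3,"dz":2,"twist":0,"grip":7},
    {"dx":0,"dy":0,"dz":0,"twist":0,"grip":7},
  ],
)

```text
time_s: 3.22
tool_pos: [0.5621, -0.1996, 0.1687]
ee_rot: [-3.137, -0.001, 1.441]
contact_force: [0.4, 0.1, 0.9]
opening: 0.07
grip_force: 0.0
```

```bash
python3 plan.py 0.565 -0.2015 0.15; python3 - <<'E'
from h import *
for n in("top","scene"):
    im,d=ctrl.get_image(n); np.savez(f"{n}1.npz",im=im,d=d)
    cv2.imwrite(f"pics/{n}1.png",(im[...,::-1] if n=="scene" else cv2.resize(im[150:310,230:430,::-1],None,fx=3.5,fy=3.5)))
E
```

```text
t 3.225 pos [ 0.5621 -0.1996  0.1687] rpy [-179.7   -0.    82.6] q6 1.36 F [0.4 0.1 0.9] open 0.07 gf 0.0
dx -0.15 dy 0.32 dz 1.87 twist -0.2 norm 1.9
```

View pics/scene1.png

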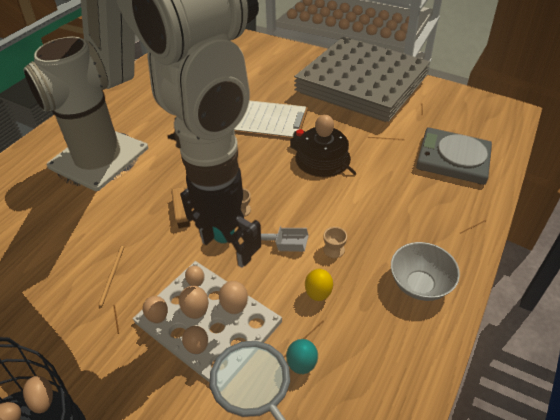

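The scene view shows the gripper at about (240,240), above the big egg at (234,296). Before descending I'll check the egg positions against the scene view.

```bash
python3 - <<'E'
from h import *
P=pts("scene",np.load("scene0.npz")["d"])
i,f=cam("scene");C=-np.array(i["R"]).T@np.array(i["t"])
for nm,x,y,z,r in(("big1",.565,-.2015,.0484,.026),("big2",.509,-.2445,.0484,.026),("small",.465,-.1885,.0295,.018),("passed",.5115,.2652,.103,.022)):
    m=(np.hypot(P[...,0]-x,P[...,1]-y)<r+.008)&(abs(P[...,2]-z)<.004)
    q=P[m][:,:2]   # arc at the widest height: fit circle of known radius
    from scipy.optimize import least_squares
    print(nm,len(q),least_squares(lambda c:np.hypot(*(q-c).T)-r,[x,y],loss="soft_l1",f_scale=.002).x.round(4))
for nm,x,y in(("cupA",.661,.017),("cupB",.431,.0205)):
    m=(np.hypot(P[...,0]-x,P[...,1]-y)<.035)&(abs(P[...,2]-.043)<.004);q=P[m]
    print(nm,len(q),((q.min(0)+q.max(0))/2).round(4),np.ptp(q,0).round(3))
E
```

```text
big1 73 [ 0.5661 -0.2022]
big2 75 [ 0.5101 -0.2447]
small 54 [ 0.4669 -0.1895]
passed 53 [0.5131 0.266 ]
cupA 159 [0.6624 0.0158 0.043 ] [0.047 0.048 0.008]
cupB 136 [0.4329 0.02   0.043 ] [0.048 0.048 0.008]
```

Emit:
drive_tool(
  targets=[
    {"dx":-0.2,"dy":0.4,"dz":3,"twist":0,"grip":7},
    {"dx":0,"dy":0,"dz":3,"twist":0,"grip":7},
    {"dx":0,"dy":0,"dz":0,"twist":0,"grip":7},
    {"dx":0,"dy":0,"dz":0,"twist":0,"grip":7},
    {"dx":0,"dy":0,"dz":0,"twist":0,"grip":7},
  ],
)

```text
time_s: 3.95
tool_pos: [0.5673, -0.1994, 0.1145]
ee_rot: [3.138, 0.001, 1.445]
contact_force: [-0.2, -0.4, 0.0]
opening: 0.07
grip_force: 0.0
```

```bash
python3 plan.py 0.5655 -0.202 0.045
```

```text
t 3.95 pos [ 0.5673 -0.1994  0.1145] rpy [179.8   0.   82.8] q6 1.36 F [-0.2 -0.4  0. ] open 0.07 gf 0.0
dx -0.28 dy -0.15 dz 6.95 twist -0.0 norm 7.0
```

Emit:
drive_tool(
  targets=[
    {"dx":-0.3,"dy":-0.15,"dz":3,"twist":0,"grip":7},
    {"dx":0,"dy":0,"dz":2.5,"twist":0,"grip":7},
    {"dx":0,"dy":0,"dz":1.4,"twist":0,"grip":7},
    {"dx":0,"dy":0,"dz":0,"twist":0,"grip":7},
    {"dx":0,"dy":0,"dz":0,"twist":0,"grip":7},
  ],
)

```text
time_s: 4.58
tool_pos: [0.5653, -0.2025, 0.0446]
ee_rot: [3.139, 0.0, 1.444]
contact_force: [0.1, -0.1, 0.8]
opening: 0.07
grip_force: 0.0
```

Emit:
drive_tool(
  targets=[
    {"dx":0,"dy":0,"dz":0,"twist":0,"grip":6},
    {"dx":0,"dy":0,"dz":0,"twist":0,"grip":5},
    {"dx":0,"dy":0,"dz":0,"twist":0,"grip":4.5},
    {"dx":0,"dy":0,"dz":0,"twist":0,"grip":4.5},
    {"dx":0,"dy":0,"dz":0,"twist":0,"grip":4.5},
  ],
  newtons=25,
)

```text
time_s: 5.2
tool_pos: [0.565, -0.2024, 0.0442]
ee_rot: [3.14, 0.0, 1.444]
contact_force: [0.3, -0.8, 4.7]
opening: 0.0503
grip_force: 25.6
```

```bash
python3 plan.py 0.662 0.0165 0.15
```

```text
t 5.2 pos [ 0.565  -0.2024  0.0442] rpy [179.9   0.   82.8] q6 1.35 F [ 0.3 -0.8  4.7] open 0.0503 gf 25.6
dx 22.94 dy 6.86 dz -10.58 twist -0.0 norm 26.2
```

Emit:
drive_tool(
  targets=[
    {"dx":0,"dy":0,"dz":-0.5,"twist":0,"grip":4.5},
    {"dx":0,"dy":0,"dz":-1.5,"twist":0,"grip":4.5},
    {"dx":0,"dy":0,"dz":-3,"twist":0,"grip":4.5},
    {"dx":0,"dy":0,"dz":-3,"twist":0,"grip":4.5},
    {"dx":0,"dy":0,"dz":-2.5,"twist":0,"grip":4.5},
  ],
  newtons=30,
)

```text
time_s: 5.82
tool_pos: [0.5644, -0.2022, 0.1502]
ee_rot: [3.141, 0.0, 1.444]
contact_force: [0.2, 0.1, -0.4]
opening: 0.0505
grip_force: 31.4
```

Emit:
drive_tool(
  targets=[
    {"dx":2.5,"dy":0.7,"dz":0,"twist":0,"grip":4.5},
    {"dx":4,"dy":1.2,"dz":0,"twist":0,"grip":4.5},
    {"dx":5,"dy":1.5,"dz":0,"twist":0,"grip":4.5},
    {"dx":5,"dy":1.5,"dz":0,"twist":0,"grip":4.5},
    {"dx":4,"dy":1.2,"dz":0,"twist":0,"grip":4.5},
  ],
)

```text
time_s: 6.45
tool_pos: [0.6511, -0.0045, 0.1489]
ee_rot: [3.141, -0.0, 1.445]
contact_force: [1.0, -0.3, -0.1]
opening: 0.0503
grip_force: 31.4
```

Emit:
drive_tool(
  targets=[
    {"dx":2,"dy":0.6,"dz":0,"twist":0,"grip":4.5},
    {"dx":0.4,"dy":0.2,"dz":0,"twist":0,"grip":4.5},
    {"dx":0,"dy":0,"dz":0,"twist":0,"grip":4.5},
    {"dx":0,"dy":0,"dz":0,"twist":0,"grip":4.5},
    {"dx":0,"dy":0,"dz":0,"twist":0,"grip":4.5},
  ],
)

```text
time_s: 7.08
tool_pos: [0.6613, 0.015, 0.1485]
ee_rot: [-3.142, 0.0, 1.443]
contact_force: [-0.3, -0.5, -0.6]
opening: 0.0506
grip_force: 31.4
```

```bash
python3 plan.py 0.662 0.0165 0.069; python3 - <<'E'
from h import *
im,d=ctrl.get_image("scene"); cv2.imwrite("pics/s2.png",cv2.resize(im[120:340,180:460,::-1],None,fx=2.5,fy=2.5))
E
```

```text
t 7.075 pos [0.6613 0.015  0.1485] rpy [-180.     0.    82.7] q6 1.72 F [-0.3 -0.5 -0.6] open 0.0506 gf 31.4
dx 0.16 dy 0.05 dz 7.95 twist -0.1 norm 8.0
```

View pics/s2.png

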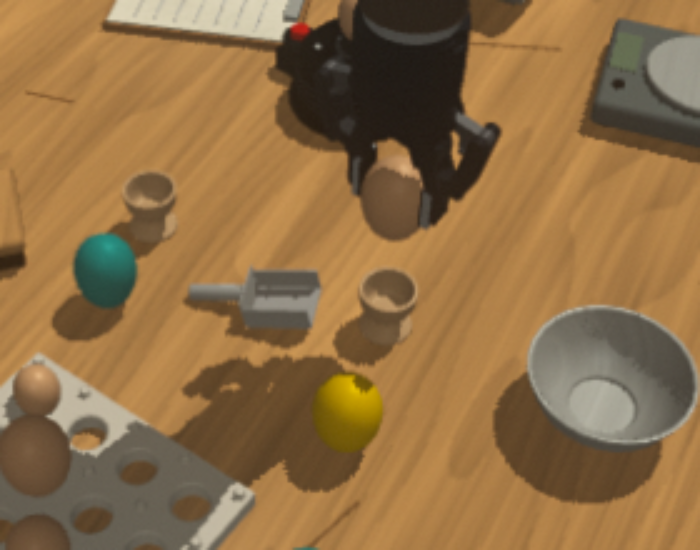

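The egg hangs upright in the fingers at crop pixel (392,200), directly over the far cup at (388,290). I'll lower it slowly.

Emit:
drive_tool(
  targets=[
    {"dx":0.15,"dy":0.05,"dz":2,"twist":0,"grip":4.5},
    {"dx":0,"dy":0,"dz":3,"twist":0,"grip":4.5},
    {"dx":0,"dy":0,"dz":2,"twist":0,"grip":4.5},
    {"dx":0,"dy":0,"dz":0.4,"twist":0,"grip":4.5},
    {"dx":0,"dy":0,"dz":0,"twist":0,"grip":4.5},
  ],
)

```text
time_s: 7.75
tool_pos: [0.6625, 0.0175, 0.0747]
ee_rot: [3.141, -0.0, 1.444]
contact_force: [-0.0, -0.2, -0.7]
opening: 0.0504
grip_force: 31.4
```

Emit:
drive_tool(
  targets=[
    {"dx":0,"dy":0,"dz":0.2,"twist":0,"grip":4.5},
    {"dx":0,"dy":0,"dz":0.15,"twist":0,"grip":4.5},
    {"dx":0,"dy":0,"dz":0.1,"twist":0,"grip":4.5},
    {"dx":0,"dy":0,"dz":0,"twist":0,"grip":4.5},
    {"dx":0,"dy":0,"dz":0,"twist":0,"grip":4.5},
  ],
)

```text
time_s: 8.38
tool_pos: [0.6623, 0.0177, 0.07]
ee_rot: [3.141, 0.0, 1.444]
contact_force: [0.1, -0.2, 0.1]
opening: 0.0503
grip_force: 31.4
```

Emit:
drive_tool(
  targets=[
    {"dx":0,"dy":0,"dz":0.1,"twist":0,"grip":4.5},
    {"dx":0,"dy":0,"dz":0.1,"twist":0,"grip":4.5},
    {"dx":0,"dy":0,"dz":0,"twist":0,"grip":4.5},
    {"dx":0,"dy":0,"dz":0,"twist":0,"grip":4.5},
    {"dx":0,"dy":0,"dz":0,"twist":0,"grip":4.5},
  ],
)

```text
time_s: 9.0
tool_pos: [0.6627, 0.0177, 0.0688]
ee_rot: [3.14, -0.0, 1.444]
contact_force: [-1.4, -0.6, 5.6]
opening: 0.0503
grip_force: 31.9
```

Contact at 5.6 N and at the expected height, so I'm releasing it.

Emit:
drive_tool(
  targets=[
    {"dx":0,"dy":0,"dz":0,"twist":0,"grip":5.2},
    {"dx":0,"dy":0,"dz":0,"twist":0,"grip":5.6},
    {"dx":0,"dy":0,"dz":0,"twist":0,"grip":6.2},
    {"dx":0,"dy":0,"dz":0,"twist":0,"grip":7},
    {"dx":0,"dy":0,"dz":0,"twist":0,"grip":7},
  ],
)

```text
time_s: 9.62
tool_pos: [0.6623, 0.0177, 0.0676]
ee_rot: [-3.141, 0.0, 1.444]
contact_force: [0.4, 0.9, -0.9]
opening: 0.07
grip_force: 0.0
```

Emit:
drive_tool(
  targets=[
    {"dx":0,"dy":0,"dz":-1,"twist":0,"grip":7},
    {"dx":0,"dy":0,"dz":-2.5,"twist":0,"grip":7},
    {"dx":0,"dy":0,"dz":-4,"twist":0,"grip":7},
    {"dx":0,"dy":0,"dz":-2,"twist":0,"grip":7},
    {"dx":0,"dy":0,"dz":0,"twist":0,"grip":7},
  ],
)

```text
time_s: 10.25
tool_pos: [0.664, 0.0178, 0.166]
ee_rot: [3.136, -0.001, 1.444]
contact_force: [0.3, 0.5, -0.5]
opening: 0.07
grip_force: 0.0
```

```bash
python3 plan.py 0.5095 -0.2447 0.15
```

```text
t 10.25 pos [0.664  0.0178 0.166 ] rpy [ 1.797e+02 -1.000e-01  8.280e+01] q6 1.72 F [ 0.3  0.5 -0.5] open 0.07 gf 0.0
dx -27.98 dy -12.02 dz 1.60 twist -0.0 norm 30.5
```

Emit:
drive_tool(
  targets=[
    {"dx":-5,"dy":-2.1,"dz":0,"twist":0,"grip":7},
    {"dx":-5.5,"dy":-2.4,"dz":0,"twist":0,"grip":7},
    {"dx":-5.5,"dy":-2.4,"dz":0,"twist":0,"grip":7},
    {"dx":-5.5,"dy":-2.4,"dz":0,"twist":0,"grip":7},
    {"dx":-4.5,"dy":-1.9,"dz":0,"twist":0,"grip":7},
  ],
)

```text
time_s: 10.88
tool_pos: [0.5162, -0.2275, 0.1616]
ee_rot: [-3.14, -0.0, 1.443]
contact_force: [0.6, -0.9, 0.3]
opening: 0.0699
grip_force: 0.0
```

Emit:
drive_tool(
  targets=[
    {"dx":-2,"dy":-0.8,"dz":1,"twist":0,"grip":7},
    {"dx":0,"dy":0,"dz":3,"twist":0,"grip":7},
    {"dx":0,"dy":0,"dz":1,"twist":0,"grip":7},
    {"dx":0,"dy":0,"dz":0,"twist":0,"grip":7},
    {"dx":0,"dy":0,"dz":0,"twist":0,"grip":7},
  ],
)

```text
time_s: 11.5
tool_pos: [0.5087, -0.2447, 0.1135]
ee_rot: [3.141, 0.0, 1.445]
contact_force: [0.1, 0.2, -0.2]
opening: 0.07
grip_force: 0.0
```

```bash
python3 plan.py 0.5095 -0.2447 0.045;  python3 - <<'E'
from h import *
im,d=ctrl.get_image("scene"); cv2.imwrite("pics/s3.png",cv2.resize(im[140:390,120:440,::-1],None,fx=2.2,fy=2.2))
E
```

```text
t 11.5 pos [ 0.5087 -0.2447  0.1135] rpy [179.9   0.   82.8] q6 1.25 F [ 0.1  0.2 -0.2] open 0.07 gf 0.0
dx 0.01 dy 0.08 dz 6.85 twist 0.0 norm 6.8
```

View pics/s3.png

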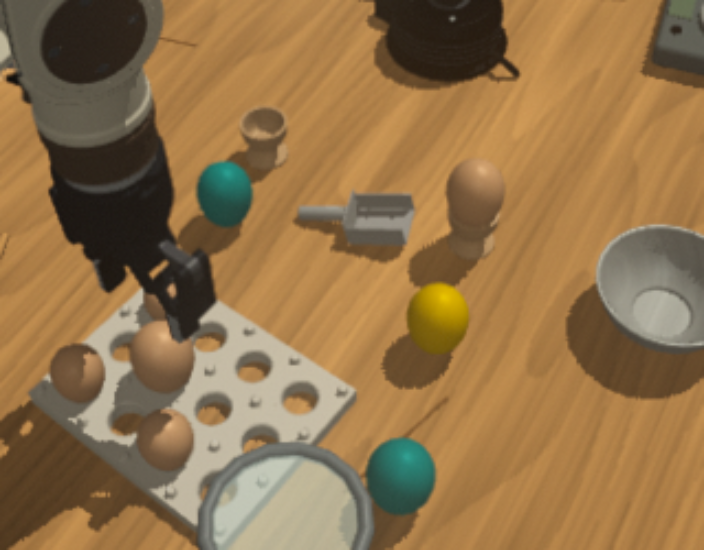

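The first big egg stands upright in its cup at crop pixel (475,195), and the gripper is over the second one at (162,355). Picking it next.

Emit:
drive_tool(
  targets=[
    {"dx":0,"dy":0.1,"dz":3,"twist":0,"grip":7},
    {"dx":0,"dy":0,"dz":2.5,"twist":0,"grip":7},
    {"dx":0,"dy":0,"dz":1.3,"twist":0,"grip":7},
    {"dx":0,"dy":0,"dz":0,"twist":0,"grip":7},
    {"dx":0,"dy":0,"dz":0,"twist":0,"grip":7},
  ],
)

```text
time_s: 12.18
tool_pos: [0.5099, -0.2454, 0.046]
ee_rot: [3.14, 0.001, 1.444]
contact_force: [-0.7, 0.4, 0.1]
opening: 0.07
grip_force: 0.0
```

Emit:
drive_tool(
  targets=[
    {"dx":0,"dy":0,"dz":0,"twist":0,"grip":6},
    {"dx":0,"dy":0,"dz":0,"twist":0,"grip":5},
    {"dx":0,"dy":0,"dz":0,"twist":0,"grip":4.5},
    {"dx":0,"dy":0,"dz":0,"twist":0,"grip":4.5},
    {"dx":0,"dy":0,"dz":0,"twist":0,"grip":4.5},
  ],
)

```text
time_s: 12.8
tool_pos: [0.5097, -0.2454, 0.0457]
ee_rot: [3.14, 0.001, 1.444]
contact_force: [-0.1, -0.4, 5.9]
opening: 0.0502
grip_force: 30.7
```

```bash
python3 plan.py 0.432 0.02 0.15
```

```text
t 12.8 pos [ 0.5097 -0.2454  0.0457] rpy [179.9   0.   82.8] q6 1.25 F [-0.1 -0.4  5.9] open 0.0502 gf 30.7
dx 25.35 dy -11.05 dz -10.43 twist -0.0 norm 29.6
```

Emit:
drive_tool(
  targets=[
    {"dx":0,"dy":0,"dz":-0.5,"twist":0,"grip":4.5},
    {"dx":0,"dy":0,"dz":-1.5,"twist":0,"grip":4.5},
    {"dx":0,"dy":0,"dz":-3,"twist":0,"grip":4.5},
    {"dx":0,"dy":0,"dz":-3,"twist":0,"grip":4.5},
    {"dx":0,"dy":0,"dz":-2.5,"twist":0,"grip":4.5},
  ],
)

```text
time_s: 13.42
tool_pos: [0.509, -0.2451, 0.1517]
ee_rot: [3.141, 0.0, 1.444]
contact_force: [0.1, -1.0, -1.6]
opening: 0.0504
grip_force: 31.4
```

Emit:
drive_tool(
  targets=[
    {"dx":2.5,"dy":-1.1,"dz":0,"twist":0,"grip":4.5},
    {"dx":4,"dy":-1.7,"dz":0,"twist":0,"grip":4.5},
    {"dx":5,"dy":-2.2,"dz":0,"twist":0,"grip":4.5},
    {"dx":5,"dy":-2.2,"dz":0,"twist":0,"grip":4.5},
    {"dx":4.5,"dy":-2,"dz":0,"twist":0,"grip":4.5},
  ],
)

```text
time_s: 14.05
tool_pos: [0.4433, -0.0236, 0.1505]
ee_rot: [3.141, -0.0, 1.444]
contact_force: [0.1, 0.4, -0.9]
opening: 0.0502
grip_force: 31.5
```

Emit:
drive_tool(
  targets=[
    {"dx":3,"dy":-1.3,"dz":0,"twist":0,"grip":4.5},
    {"dx":1.3,"dy":-0.5,"dz":0,"twist":0,"grip":4.5},
    {"dx":0,"dy":0,"dz":0,"twist":0,"grip":4.5},
    {"dx":0,"dy":0,"dz":0,"twist":0,"grip":4.5},
    {"dx":0,"dy":0,"dz":0,"twist":0,"grip":4.5},
  ],
)

```text
time_s: 14.68
tool_pos: [0.432, 0.0189, 0.1498]
ee_rot: [3.142, 0.0, 1.443]
contact_force: [0.1, -0.5, -0.7]
opening: 0.0502
grip_force: 31.5
```

```bash
python3 plan.py 0.432 0.02 0.0745
```

```text
t 14.675 pos [0.432  0.0189 0.1498] rpy [180.    0.   82.7] q6 1.74 F [ 0.1 -0.5 -0.7] open 0.0502 gf 31.5
dx 0.11 dy -0.02 dz 7.53 twist -0.1 norm 7.5
```

Emit:
drive_tool(
  targets=[
    {"dx":0.1,"dy":0,"dz":2,"twist":0,"grip":4.5},
    {"dx":0,"dy":0,"dz":3,"twist":0,"grip":4.5},
    {"dx":0,"dy":0,"dz":2,"twist":0,"grip":4.5},
    {"dx":0,"dy":0,"dz":0.5,"twist":0,"grip":4.5},
    {"dx":0,"dy":0,"dz":0,"twist":0,"grip":4.5},
  ],
)

```text
time_s: 15.3
tool_pos: [0.432, 0.0204, 0.0749]
ee_rot: [-3.141, 0.0, 1.443]
contact_force: [-0.6, -0.1, -0.6]
opening: 0.0502
grip_force: 31.5
```

Emit:
drive_tool(
  targets=[
    {"dx":0,"dy":0,"dz":0.2,"twist":0,"grip":4.5},
    {"dx":0,"dy":0,"dz":0.1,"twist":0,"grip":4.5},
    {"dx":0,"dy":0,"dz":0.1,"twist":0,"grip":4.5},
    {"dx":0,"dy":0,"dz":0,"twist":0,"grip":4.5},
    {"dx":0,"dy":0,"dz":0,"twist":0,"grip":4.5},
  ],
)

```text
time_s: 15.92
tool_pos: [0.432, 0.0209, 0.0709]
ee_rot: [3.141, -0.0, 1.445]
contact_force: [-0.1, 1.0, -1.3]
opening: 0.0503
grip_force: 31.5
```

Emit:
drive_tool(
  targets=[
    {"dx":0,"dy":0,"dz":0.1,"twist":0,"grip":4.5},
    {"dx":0,"dy":0,"dz":0.1,"twist":0,"grip":4.5},
    {"dx":0,"dy":0,"dz":0,"twist":0,"grip":4.5},
    {"dx":0,"dy":0,"dz":0,"twist":0,"grip":4.5},
    {"dx":0,"dy":0,"dz":0,"twist":0,"grip":4.5},
  ],
)

```text
time_s: 16.55
tool_pos: [0.4323, 0.021, 0.0698]
ee_rot: [3.14, -0.001, 1.445]
contact_force: [-1.0, 0.6, 7.3]
opening: 0.0503
grip_force: 32.3
```

Seated, with 7 N of contact. I'll release, rise and go to the lamp egg.

Emit:
drive_tool(
  targets=[
    {"dx":0,"dy":0,"dz":0,"twist":0,"grip":5.2},
    {"dx":0,"dy":0,"dz":0,"twist":0,"grip":5.6},
    {"dx":0,"dy":0,"dz":0,"twist":0,"grip":6.2},
    {"dx":0,"dy":0,"dz":0,"twist":0,"grip":7},
    {"dx":0,"dy":0,"dz":0,"twist":0,"grip":7},
  ],
)

```text
time_s: 17.18
tool_pos: [0.4318, 0.0208, 0.0687]
ee_rot: [-3.141, 0.0, 1.444]
contact_force: [0.2, -0.0, -0.3]
opening: 0.0699
grip_force: 0.0
```

Emit:
drive_tool(
  targets=[
    {"dx":0,"dy":0,"dz":-1,"twist":0,"grip":7},
    {"dx":0,"dy":0,"dz":-3,"twist":0,"grip":7},
    {"dx":0,"dy":0,"dz":-4,"twist":0,"grip":7},
    {"dx":0,"dy":0,"dz":-2,"twist":0,"grip":7},
    {"dx":0,"dy":0,"dz":0,"twist":0,"grip":7},
  ],
)

```text
time_s: 17.8
tool_pos: [0.4334, 0.0209, 0.1709]
ee_rot: [3.137, -0.001, 1.444]
contact_force: [-0.0, 0.7, 0.5]
opening: 0.0699
grip_force: 0.0
```

```bash
python3 plan.py 0.512 0.2655 0.165
```

```text
t 17.8 pos [0.4334 0.0209 0.1709] rpy [179.7  -0.   82.8] q6 1.75 F [-0.   0.7  0.5] open 0.0699 gf 0.0
dx 25.26 dy 4.72 dz 0.59 twist -0.0 norm 25.7
```

Emit:
drive_tool(
  targets=[
    {"dx":4,"dy":0.7,"dz":0,"twist":0,"grip":7},
    {"dx":5.5,"dy":1,"dz":0,"twist":0,"grip":7},
    {"dx":5.5,"dy":1,"dz":0,"twist":0,"grip":7},
    {"dx":5.5,"dy":1,"dz":0,"twist":0,"grip":7},
    {"dx":3.5,"dy":0.7,"dz":0,"twist":0,"grip":7},
  ],
)

```text
time_s: 18.42
tool_pos: [0.5055, 0.2555, 0.1672]
ee_rot: [-3.14, 0.001, 1.446]
contact_force: [0.5, -0.3, -0.5]
opening: 0.0698
grip_force: 0.0
```

Emit:
drive_tool(
  targets=[
    {"dx":1.3,"dy":0.3,"dz":0,"twist":0,"grip":6.5},
    {"dx":0,"dy":0,"dz":0,"twist":0,"grip":6.5},
    {"dx":0,"dy":0,"dz":0,"twist":0,"grip":6.5},
    {"dx":0,"dy":0,"dz":0,"twist":0,"grip":6.5},
    {"dx":0,"dy":0,"dz":0,"twist":0,"grip":6.5},
  ],
)

```text
time_s: 19.05
tool_pos: [0.5104, 0.265, 0.1691]
ee_rot: [3.141, -0.0, 1.443]
contact_force: [0.0, 0.2, 0.0]
opening: 0.0649
grip_force: 0.0
```

```bash
python3 plan.py 0.512 0.2655 0.101
```

```text
t 19.05 pos [0.5104 0.265  0.1691] rpy [180.   -0.   82.7] q6 2.18 F [0.  0.2 0. ] open 0.0649 gf 0.0
dx 0.07 dy 0.15 dz 6.81 twist -0.1 norm 6.8
```

Emit:
drive_tool(
  targets=[
    {"dx":0.1,"dy":0.15,"dz":2.5,"twist":0,"grip":6.5},
    {"dx":0,"dy":0,"dz":2.5,"twist":0,"grip":6.5},
    {"dx":0,"dy":0,"dz":1.8,"twist":0,"grip":6.5},
    {"dx":0,"dy":0,"dz":0,"twist":0,"grip":6.5},
    {"dx":0,"dy":0,"dz":0,"twist":0,"grip":6.5},
  ],
)

```text
time_s: 19.68
tool_pos: [0.5125, 0.2667, 0.1017]
ee_rot: [3.14, -0.001, 1.444]
contact_force: [1.0, 0.7, -0.3]
opening: 0.065
grip_force: 0.0
```

Emit:
drive_tool(
  targets=[
    {"dx":0,"dy":0,"dz":0,"twist":0,"grip":5.5},
    {"dx":0,"dy":0,"dz":0,"twist":0,"grip":4.5},
    {"dx":0,"dy":0,"dz":0,"twist":0,"grip":3.7},
    {"dx":0,"dy":0,"dz":0,"twist":0,"grip":3.7},
    {"dx":0,"dy":0,"dz":0,"twist":0,"grip":3.7},
  ],
  newtons=25,
)

```text
time_s: 20.3
tool_pos: [0.5121, 0.267, 0.1017]
ee_rot: [3.141, -0.001, 1.445]
contact_force: [-2.6, -1.3, 6.2]
opening: 0.0424
grip_force: 25.0
```

```bash
python3 plan.py 0.5655 -0.202 0.175;python3 - <<'E'
from h import *
im,d=ctrl.get_image("scene"); cv2.imwrite("pics/s4.png",cv2.resize(im[60:310,180:460,::-1],None,fx=2.2,fy=2.2))
E
```

```text
t 20.3 pos [0.5121 0.267  0.1017] rpy [180.   -0.   82.8] q6 2.18 F [-2.6 -1.3  6.2] open 0.0424 gf 25.0
dx -45.86 dy 11.20 dz -7.33 twist -0.0 norm 47.8
```

View pics/s4.png

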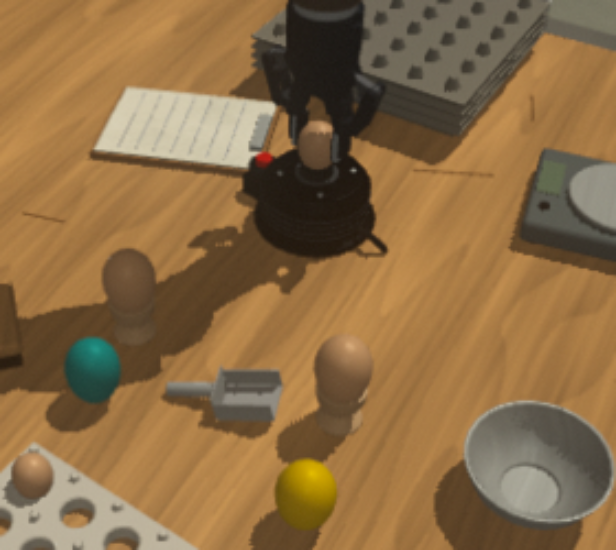

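Both big eggs stand in their cups, at crop pixels (130,280) and (343,365). The lamp egg is gripped at (318,145), so I'll carry it to the pocket big_a left.

Emit:
drive_tool(
  targets=[
    {"dx":0,"dy":0,"dz":-0.5,"twist":0,"grip":3.7},
    {"dx":0,"dy":0,"dz":-1.5,"twist":0,"grip":3.7},
    {"dx":0,"dy":0,"dz":-2.5,"twist":0,"grip":3.7},
    {"dx":0,"dy":0,"dz":-2,"twist":0,"grip":3.7},
    {"dx":-1.5,"dy":0.4,"dz":-0.5,"twist":0,"grip":3.7},
  ],
)

```text
time_s: 20.98
tool_pos: [0.5152, 0.252, 0.1729]
ee_rot: [3.138, -0.002, 1.446]
contact_force: [-0.1, -0.6, -0.0]
opening: 0.0423
grip_force: 25.5
```

Emit:
drive_tool(
  targets=[
    {"dx":-3,"dy":0.7,"dz":0,"twist":0,"grip":3.7},
    {"dx":-5,"dy":1.2,"dz":0,"twist":0,"grip":3.7},
    {"dx":-5,"dy":1.2,"dz":0,"twist":0,"grip":3.7},
    {"dx":-5,"dy":1.2,"dz":0,"twist":0,"grip":3.7},
    {"dx":-5,"dy":1.2,"dz":0,"twist":0,"grip":3.7},
  ],
)

```text
time_s: 21.6
tool_pos: [0.5389, 0.0135, 0.1704]
ee_rot: [-3.141, 0.001, 1.444]
contact_force: [1.3, -0.1, -1.1]
opening: 0.0425
grip_force: 25.5
```

Emit:
drive_tool(
  targets=[
    {"dx":-5,"dy":1.2,"dz":0,"twist":0,"grip":3.7},
    {"dx":-5,"dy":1.2,"dz":0,"twist":0,"grip":3.7},
    {"dx":-5,"dy":1.2,"dz":0,"twist":0,"grip":3.7},
    {"dx":-4,"dy":1,"dz":0,"twist":0,"grip":3.7},
    {"dx":-2.3,"dy":0.6,"dz":0,"twist":0,"grip":3.7},
  ],
)

```text
time_s: 22.22
tool_pos: [0.5634, -0.2044, 0.1702]
ee_rot: [-3.14, -0.0, 1.442]
contact_force: [-0.3, 0.8, -0.5]
opening: 0.0427
grip_force: 25.5
```

Emit:
drive_tool(
  targets=[
    {"dx":0,"dy":0,"dz":1,"twist":0,"grip":3.7},
    {"dx":0,"dy":0,"dz":2.5,"twist":0,"grip":3.7},
    {"dx":0,"dy":0,"dz":1.5,"twist":0,"grip":3.7},
    {"dx":0,"dy":0,"dz":0,"twist":0,"grip":3.7},
    {"dx":0,"dy":0,"dz":0,"twist":0,"grip":3.7},
  ],
)

```text
time_s: 22.85
tool_pos: [0.5648, -0.2012, 0.1214]
ee_rot: [3.141, 0.0, 1.445]
contact_force: [-0.7, -0.3, -0.9]
opening: 0.0428
grip_force: 25.5
```

```bash
python3 plan.py 0.5655 -0.202 0.043
```

```text
t 22.85 pos [ 0.5648 -0.2012  0.1214] rpy [180.    0.   82.8] q6 1.35 F [-0.7 -0.3 -0.9] open 0.0428 gf 25.5
dx -0.07 dy 0.08 dz 7.84 twist 0.0 norm 7.8
```

Emit:
drive_tool(
  targets=[
    {"dx":0,"dy":0.1,"dz":2,"twist":0,"grip":3.7},
    {"dx":0,"dy":0,"dz":3,"twist":0,"grip":3.7},
    {"dx":0,"dy":0,"dz":2,"twist":0,"grip":3.7},
    {"dx":0,"dy":0,"dz":0.7,"twist":0,"grip":3.7},
    {"dx":0,"dy":0,"dz":0,"twist":0,"grip":3.7},
  ],
)

```text
time_s: 23.48
tool_pos: [0.5658, -0.2018, 0.0443]
ee_rot: [3.141, 0.0, 1.445]
contact_force: [0.2, -0.6, -0.7]
opening: 0.0422
grip_force: 25.5
```

Emit:
drive_tool(
  targets=[
    {"dx":0,"dy":0,"dz":0.2,"twist":0,"grip":3.7},
    {"dx":0,"dy":0,"dz":0.1,"twist":0,"grip":3.7},
    {"dx":0,"dy":0,"dz":0.1,"twist":0,"grip":3.7},
    {"dx":0,"dy":0,"dz":0,"twist":0,"grip":3.7},
    {"dx":0,"dy":0,"dz":0,"twist":0,"grip":3.7},
  ],
)

```text
time_s: 24.1
tool_pos: [0.5654, -0.2018, 0.0399]
ee_rot: [3.142, 0.0, 1.444]
contact_force: [0.4, -0.5, -0.8]
opening: 0.0424
grip_force: 25.5
```

Emit:
drive_tool(
  targets=[
    {"dx":0,"dy":0,"dz":0.1,"twist":0,"grip":3.7},
    {"dx":0,"dy":0,"dz":0.1,"twist":0,"grip":3.7},
    {"dx":0,"dy":0,"dz":0.1,"twist":0,"grip":3.7},
    {"dx":0,"dy":0,"dz":0,"twist":0,"grip":3.7},
    {"dx":0,"dy":0,"dz":0,"twist":0,"grip":3.7},
  ],
)

```text
time_s: 24.72
tool_pos: [0.5656, -0.2017, 0.0379]
ee_rot: [3.141, -0.0, 1.445]
contact_force: [-1.6, 1.2, 6.4]
opening: 0.0425
grip_force: 26.0
```

Emit:
drive_tool(
  targets=[
    {"dx":0,"dy":0,"dz":0,"twist":0,"grip":4.4},
    {"dx":0,"dy":0,"dz":0,"twist":0,"grip":4.8},
    {"dx":0,"dy":0,"dz":0,"twist":0,"grip":5.5},
    {"dx":0,"dy":0,"dz":0,"twist":0,"grip":6.2},
    {"dx":0,"dy":0,"dz":0,"twist":0,"grip":6.2},
  ],
)

```text
time_s: 25.35
tool_pos: [0.5653, -0.2018, 0.0366]
ee_rot: [-3.141, 0.0, 1.444]
contact_force: [-0.7, -0.0, 0.3]
opening: 0.0621
grip_force: 0.0
```

Emit:
drive_tool(
  targets=[
    {"dx":0,"dy":0,"dz":-1,"twist":0,"grip":6.2},
    {"dx":0,"dy":0,"dz":-3,"twist":0,"grip":6.2},
    {"dx":0,"dy":0,"dz":-3,"twist":0,"grip":6.2},
    {"dx":0,"dy":0,"dz":-1,"twist":0,"grip":6.2},
    {"dx":0,"dy":0,"dz":0,"twist":0,"grip":6.2},
  ],
)

```text
time_s: 25.98
tool_pos: [0.5658, -0.202, 0.1176]
ee_rot: [3.14, 0.0, 1.444]
contact_force: [0.4, -0.2, -0.9]
opening: 0.0621
grip_force: 0.0
```

```bash
python3 plan.py 0.466 -0.189 0.1
```

```text
t 25.975 pos [ 0.5658 -0.202   0.1176] rpy [179.9   0.   82.8] q6 1.35 F [ 0.4 -0.2 -0.9] open 0.0621 gf 0.0
dx 0.03 dy -10.07 dz 1.76 twist -0.0 norm 10.2
```

Emit:
drive_tool(
  targets=[
    {"dx":0,"dy":-3.5,"dz":0,"twist":0,"grip":5.2},
    {"dx":0,"dy":-4.5,"dz":0,"twist":0,"grip":5.2},
    {"dx":0,"dy":-2,"dz":2,"twist":0,"grip":5.2},
    {"dx":0,"dy":0,"dz":2,"twist":0,"grip":5.2},
    {"dx":0,"dy":0,"dz":0,"twist":0,"grip":5.2},
  ],
)

```text
time_s: 26.6
tool_pos: [0.4636, -0.1883, 0.0744]
ee_rot: [-3.136, -0.002, 1.444]
contact_force: [0.9, 0.2, 0.3]
opening: 0.0521
grip_force: 0.0
```

Emit:
drive_tool(
  targets=[
    {"dx":0,"dy":0,"dz":0,"twist":0,"grip":5.2},
    {"dx":0,"dy":0,"dz":0,"twist":0,"grip":5.2},
  ],
)

```text
time_s: 26.85
tool_pos: [0.4669, -0.1894, 0.0773]
ee_rot: [3.14, 0.0, 1.445]
contact_force: [0.5, 0.5, 0.4]
opening: 0.0519
grip_force: 0.0
```

```bash
python3 plan.py 0.466 -0.189 0.033;python3 - <<'E'
from h import *
im,d=ctrl.get_image("scene"); cv2.imwrite("pics/s5.png",cv2.resize(im[190:390,100:320,::-1],None,fx=2.8,fy=2.8))
E
```

```text
t 26.85 pos [ 0.4669 -0.1894  0.0773] rpy [179.9   0.   82.8] q6 1.31 F [0.5 0.5 0.4] open 0.0519 gf 0.0
dx 0.03 dy -0.10 dz 4.43 twist -0.0 norm 4.4
```

View pics/s5.png

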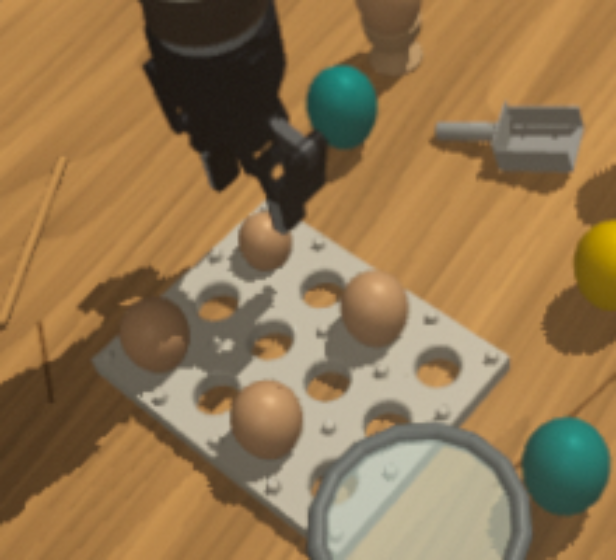

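The passed egg stands in its pocket at crop pixel (375,308), and the small one, at (265,240), is under the fingers. Descending on it.

Emit:
drive_tool(
  targets=[
    {"dx":0,"dy":-0.1,"dz":1.5,"twist":0,"grip":5.2},
    {"dx":0,"dy":0,"dz":1.5,"twist":0,"grip":5.2},
    {"dx":0,"dy":0,"dz":1,"twist":0,"grip":5.2},
    {"dx":0,"dy":0,"dz":0.4,"twist":0,"grip":5.2},
    {"dx":0,"dy":0,"dz":0,"twist":0,"grip":5.2},
  ],
)

```text
time_s: 27.52
tool_pos: [0.4649, -0.189, 0.0324]
ee_rot: [-3.141, -0.0, 1.444]
contact_force: [-0.7, -0.2, -0.2]
opening: 0.052
grip_force: 0.0
```

Emit:
drive_tool(
  targets=[
    {"dx":0,"dy":0,"dz":0,"twist":0,"grip":4.5},
    {"dx":0,"dy":0,"dz":0,"twist":0,"grip":3.8},
    {"dx":0,"dy":0,"dz":0,"twist":0,"grip":2.9},
    {"dx":0,"dy":0,"dz":0,"twist":0,"grip":2.9},
    {"dx":0,"dy":0,"dz":0,"twist":0,"grip":2.9},
  ],
  newtons=22,
)

```text
time_s: 28.15
tool_pos: [0.466, -0.1893, 0.0333]
ee_rot: [3.14, 0.0, 1.444]
contact_force: [1.9, -0.1, 2.1]
opening: 0.0342
grip_force: 22.0
```

```bash
python3 plan.py 0.512 0.2655 0.17
```

```text
t 28.15 pos [ 0.466  -0.1893  0.0333] rpy [179.9   0.   82.8] q6 1.31 F [ 1.9 -0.1  2.1] open 0.0342 gf 22.0
dx 45.70 dy -1.17 dz -13.67 twist -0.0 norm 47.7
```

Emit:
drive_tool(
  targets=[
    {"dx":0,"dy":0,"dz":-0.5,"twist":0,"grip":2.9},
    {"dx":0,"dy":0,"dz":-2,"twist":0,"grip":2.9},
    {"dx":0,"dy":0,"dz":-3.5,"twist":0,"grip":2.9},
    {"dx":0,"dy":0,"dz":-4,"twist":0,"grip":2.9},
    {"dx":1.5,"dy":0,"dz":-3,"twist":0,"grip":2.9},
  ],
)

```text
time_s: 28.78
tool_pos: [0.4664, -0.1746, 0.1642]
ee_rot: [-3.141, 0.0, 1.443]
contact_force: [0.2, 0.9, -0.1]
opening: 0.0342
grip_force: 22.3
```

Emit:
drive_tool(
  targets=[
    {"dx":3,"dy":-0.1,"dz":-0.7,"twist":0,"grip":2.9},
    {"dx":5,"dy":-0.1,"dz":0,"twist":0,"grip":2.9},
    {"dx":5,"dy":-0.1,"dz":0,"twist":0,"grip":2.9},
    {"dx":5,"dy":-0.1,"dz":0,"twist":0,"grip":2.9},
    {"dx":5,"dy":-0.1,"dz":0,"twist":0,"grip":2.9},
  ],
)

```text
time_s: 29.4
tool_pos: [0.49, 0.0559, 0.1695]
ee_rot: [-3.14, 0.001, 1.444]
contact_force: [1.5, 0.3, -0.4]
opening: 0.0343
grip_force: 22.3
```

Emit:
drive_tool(
  targets=[
    {"dx":5,"dy":-0.1,"dz":0,"twist":0,"grip":2.9},
    {"dx":5,"dy":-0.1,"dz":0,"twist":0,"grip":2.9},
    {"dx":5,"dy":-0.1,"dz":0,"twist":0,"grip":2.9},
    {"dx":4,"dy":-0.1,"dz":0,"twist":0,"grip":2.9},
    {"dx":2.2,"dy":-0.1,"dz":0,"twist":0,"grip":2.9},
  ],
)

```text
time_s: 30.02
tool_pos: [0.512, 0.2669, 0.1692]
ee_rot: [-3.14, 0.002, 1.446]
contact_force: [0.8, -0.7, -0.1]
opening: 0.0346
grip_force: 22.3
```

Emit:
drive_tool(
  targets=[
    {"dx":0,"dy":0,"dz":1,"twist":0,"grip":2.9},
    {"dx":0,"dy":0,"dz":1,"twist":0,"grip":2.9},
    {"dx":0,"dy":0,"dz":0,"twist":0,"grip":2.9},
    {"dx":0,"dy":0,"dz":0,"twist":0,"grip":2.9},
    {"dx":0,"dy":0,"dz":0,"twist":0,"grip":2.9},
  ],
)

```text
time_s: 30.65
tool_pos: [0.5132, 0.2651, 0.1503]
ee_rot: [3.141, -0.0, 1.443]
contact_force: [0.0, 0.3, 0.1]
opening: 0.0342
grip_force: 22.3
```

```bash
python3 plan.py 0.512 0.2655 0.103;python3 - <<'E'
from h import *
im,d=ctrl.get_image("scene"); cv2.imwrite("pics/s6.png",cv2.resize(im[50:200,230:420,::-1],None,fx=3.5,fy=3.5))
im,d=ctrl.get_image("scene");P=pts("scene",d)
m=(np.hypot(P[...,0]-.512,P[...,1]-.2655)<.03)&(P[...,2]>.1)&(im[...,0]>im[...,2]*1.3)&(im[...,0]>60)
q=P[m];print(len(q),q.mean(0),q.min(0),q.max(0))
E
```

```text
t 30.65 pos [0.5132 0.2651 0.1503] rpy [180.   -0.   82.7] q6 2.17 F [0.  0.3 0.1] open 0.0342 gf 22.3
dx 0.03 dy -0.13 dz 4.73 twist -0.1 norm 4.7
218 [0.51675446 0.25388475 0.15116108] [0.48793834 0.24255309 0.12261722] [0.53720897 0.27487817 0.22838807]
```

View pics/s6.png

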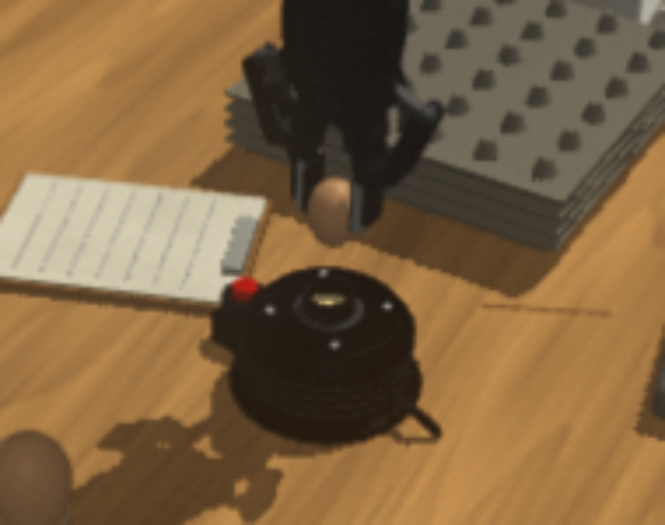

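The small egg hangs upright at crop pixel (332,210), over the collar at (328,305). Lowering it.

Emit:
drive_tool(
  targets=[
    {"dx":0,"dy":-0.1,"dz":1.5,"twist":0,"grip":2.9},
    {"dx":0,"dy":0,"dz":2,"twist":0,"grip":2.9},
    {"dx":0,"dy":0,"dz":1,"twist":0,"grip":2.9},
    {"dx":0,"dy":0,"dz":0.3,"twist":0,"grip":2.9},
    {"dx":0,"dy":0,"dz":0,"twist":0,"grip":2.9},
  ],
)

```text
time_s: 31.38
tool_pos: [0.5119, 0.2657, 0.1018]
ee_rot: [-3.142, 0.0, 1.444]
contact_force: [0.4, 0.8, 0.0]
opening: 0.0343
grip_force: 22.3
```

Emit:
drive_tool(
  targets=[
    {"dx":0,"dy":0,"dz":0.2,"twist":0,"grip":2.9},
    {"dx":0,"dy":0,"dz":0.1,"twist":0,"grip":2.9},
    {"dx":0,"dy":0,"dz":0,"twist":0,"grip":2.9},
    {"dx":0,"dy":0,"dz":0,"twist":0,"grip":2.9},
  ],
)

```text
time_s: 31.88
tool_pos: [0.512, 0.2659, 0.0991]
ee_rot: [3.141, -0.0, 1.444]
contact_force: [0.6, 1.7, 0.4]
opening: 0.0345
grip_force: 22.3
```

Emit:
drive_tool(
  targets=[
    {"dx":0,"dy":0,"dz":0.1,"twist":0,"grip":2.9},
    {"dx":0,"dy":0,"dz":0.1,"twist":0,"grip":2.9},
    {"dx":0,"dy":0,"dz":0,"twist":0,"grip":2.9},
    {"dx":0,"dy":0,"dz":0,"twist":0,"grip":2.9},
    {"dx":0,"dy":0,"dz":0,"twist":0,"grip":2.9},
  ],
)

```text
time_s: 32.5
tool_pos: [0.512, 0.2663, 0.0972]
ee_rot: [3.141, -0.001, 1.445]
contact_force: [-2.2, 3.5, 5.2]
opening: 0.0345
grip_force: 22.6
```

Seated at the expected height. Releasing and backing off.

Emit:
drive_tool(
  targets=[
    {"dx":0,"dy":0,"dz":0,"twist":0,"grip":3.6},
    {"dx":0,"dy":0,"dz":0,"twist":0,"grip":4},
    {"dx":0,"dy":0,"dz":0,"twist":0,"grip":5},
    {"dx":0,"dy":0,"dz":0,"twist":0,"grip":6},
    {"dx":0,"dy":0,"dz":0,"twist":0,"grip":6},
  ],
)

```text
time_s: 33.12
tool_pos: [0.5118, 0.2655, 0.0967]
ee_rot: [-3.141, 0.0, 1.444]
contact_force: [-0.4, 0.5, 1.1]
opening: 0.0598
grip_force: 0.0
```

Emit:
drive_tool(
  targets=[
    {"dx":0,"dy":0,"dz":-1,"twist":0,"grip":6},
    {"dx":0,"dy":0,"dz":-3,"twist":0,"grip":6},
    {"dx":0,"dy":0,"dz":-4,"twist":0,"grip":6},
    {"dx":0,"dy":-3,"dz":-2,"twist":0,"grip":6},
    {"dx":0,"dy":-5,"dz":0,"twist":0,"grip":6},
  ],
)

```text
time_s: 33.75
tool_pos: [0.4342, 0.2768, 0.1998]
ee_rot: [3.136, -0.004, 1.442]
contact_force: [-0.2, 1.0, -0.9]
opening: 0.0598
grip_force: 0.0
```

Emit:
drive_tool(
  targets=[
    {"dx":0,"dy":-5,"dz":0,"twist":0,"grip":6},
    {"dx":0,"dy":-3,"dz":0,"twist":0,"grip":6},
    {"dx":0,"dy":0,"dz":0,"twist":0,"grip":6},
    {"dx":0,"dy":0,"dz":0,"twist":0,"grip":6},
    {"dx":0,"dy":0,"dz":0,"twist":0,"grip":6},
  ],
)

```text
time_s: 34.38
tool_pos: [0.3542, 0.2859, 0.197]
ee_rot: [3.141, -0.0, 1.443]
contact_force: [0.6, -0.2, 0.6]
opening: 0.0598
grip_force: 0.0
```

```bash
python3 - <<'E'
from h import *
im,d=ctrl.get_image("scene"); cv2.imwrite("pics/s7.png",im[...,::-1])
P=pts("scene",d)
from scipy.optimize import least_squares
for nm,x,y,z,r in(("bigA",.662,.0165,.072,.026),("bigB",.432,.02,.072,.026),("small",.512,.2655,.0935,.018),("passed",.5655,-.202,.0392,.022),("std1",.553,-.3,.0392,.022),("std2",.453,-.2875,.0392,.022)):
    n=np.hypot(P[...,0]-x,P[...,1]-y)<r+.008
    q=P[n&(abs(P[...,2]-z)<.004)][:,:2]
    print(nm,len(q),least_squares(lambda c:np.hypot(*(q-c).T)-r,[x,y],loss="soft_l1",f_scale=.002).x.round(4),"top",np.percentile(P[n][:,2],97).round(4))
E
```

```text
bigA 80 [0.6619 0.0168] top 0.1006
bigB 75 [0.4323 0.0208] top 0.1002
small 37 [0.5127 0.2658] top 0.1125
passed 66 [ 0.5661 -0.2021] top 0.0624
std1 64 [ 0.553  -0.3014] top 0.0618
std2 73 [ 0.4539 -0.2888] top 0.0623
```

View pics/s7.png

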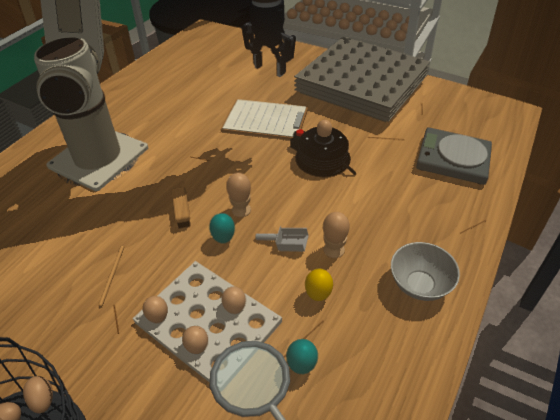

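The big eggs are in the cups at (238,190) and (336,230), and the small egg is on the lamp at (324,128). The passed egg is in the flat at (234,299), and the two ordinary eggs haven't moved. The arm is clear, so I'm handing in.

```bash
python3 -c "
from workcell import ctrl
print(ctrl.job_done())"
```

```text
the job is handed in; nothing more can be done
None
```

The job is handed in after about 34 s of robot time, though no verdict came back: the last picture showed the oversized eggs upright in the cups, the undersized egg on the lamp's collar, the passed egg in a pocket of the flat, and the two ordinary eggs where they started.

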